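# Free the safety latch and open the reagent cupboard

### The job

The small white cupboard on the table has a child-safety latch: a sprung plastic hook screwed somewhere along the inside of the door near its top edge. Draw the door out until the hook holds it, feel down through the narrow gap behind it for the hook, press that down just far enough to free the door without straining the brittle plastic, and swing the door wide open, square to the cupboard's front or farther, and leave it standing there. Leave the bottles, stones, candle, tray and brush where they are.

Things in the scene. Friction and masses are not known exactly. Their poses are not given: they have to be found in the camera images.
- cabinet: Small white cupboard fixed on the table, 180 mm deep (its x), 220 mm wide (its y), 230 mm high. Origin: centre of its underside, on the table; z up; its front, with the door, faces its own -x: the carcass front plane is at x = -90 mm. Inside are bottles on a shelf.
- door_hinge (a point): Point on the vertical hinge line at the height of the door's top edge (230 mm, level with the cupboard's top), at (-90, 110, 230) mm from the cupboard's origin; axes as the cupboard's, not turning with the door. The door's inner face passes through this line. The shut door runs 220 mm from here towards the cupboard's -y, is 16 mm thick (towards -x) and ends 12 mm above the table.
- door (a joint): Door angle, rad: 0 shut, growing as it opens (free edge swings out towards the cupboard's -x, clockwise seen from above); pi/2 is square to the front, stop at 1.9. Light hinge friction: it stays where it is left. While latched it opens only until the hook holds it, at about 0.21 to 0.32 rad, the less the farther the hook is from the hinge.
- knob (a point): Grip point in the head of the round aluminium knob (28 mm diameter, 16 mm long, axis square to the door): 188 mm from the hinge line along the door, 35 mm out from its outer face, 30 mm below its top edge. Moves with the door; axes as the cupboard's when the door is shut, x pointing into the cupboard.
- latch_zone (a point): Point on the door's inner face (moves with the door, axes as the cupboard's when shut) 148 mm from the hinge line, 36 mm below the top edge. The latch is screwed on about here: the hook's middle lies up to 30 mm nearer to or farther from the hinge and up to 3 mm higher or lower, not known where. Its 16 mm wide white plastic arm pivots at the door and points 55 mm square away from it, into the cupboard.
- front_rail (a point): Middle of the lower front edge of the wooden rail under the cupboard's top, 28 mm below the top; the rail spans the whole width and is 10 mm thick. The hook's arm passes under it and a tooth stands up behind it: it holds the door once the gap between carcass front and door, at the hook, is about 38 mm. After release the tooth is past the rail when the gap there is 60 mm.
- latch (a joint): How far the hook is pressed down, rad; sprung back to 0. Press its raised thumb pad straight down: 18 mm wide along the door, 12 to 20 mm behind the inner face, its top 22 to 28 mm below the door's top edge. It yields from 3 N, 1 mm more for each N (0.06 rad per mm); 2 to 4.5 mm (0.14 to 0.27 rad, 5 to 7 N) free the tooth; beyond 0.55 rad (9 mm, 11 N) the brittle plastic is over-strained.
- dropper_bottle: Small amber bottle, 36 mm diameter, 75 mm high, standing on the rear part of the cupboard's top. Origin: centre of its base.
- pebble: Grey pebble about 38 mm across and 23 mm high on the rear part of the cupboard's top. Origin: its underside.
- big_stone: Grey stone about 95 mm across and 70 mm high standing on the table, beyond the door's swing. Origin: its underside.
- flat_stone: Flat grey stone about 68 mm across and 31 mm high on the table. Origin: its underside.
- water_bottle: Clear plastic water bottle with a cap, 62 mm diameter, 200 mm high, standing on the table. Origin: centre of its base.
- candle: Unlit candle 23 mm thick in a 92 mm brass dish, 140 mm high in all. Origin: centre of its base.
- tray: Clear plastic tray 170 x 120 x 55 mm, open on top. Origin: centre of its underside.
- brush: Small hand brush 170 mm long lying on the table. Origin: at its middle, on the underside.

How it is judged:
On the way, in this order (a step that is already met when the one before it is completed fails the run):
1. the door is drawn out towards the point where the hook holds it (value of joint door above 0.15 rad), for 0.1 s.
2. the hook is pressed down (value of joint latch above 0.1 rad), for 0.05 s.
At the end, for the whole second after the job is handed in: The door stands still at 1.5 rad or more (square to the front, within 4 degrees, or farther), the hook sprung back to rest and nothing touched by the robot (value of joint door above 1.5 rad and velocity of joint door between -0.05 and 0.05 rad/s and value of joint latch below 0.05 rad).
It fails at once if the hook is over-strained (pressed beyond 0.55 rad) (value of joint latch above 0.55 rad).
It fails at once if a bystander is pushed more than 30 mm (distance of any of dropper_bottle, pebble, big_stone, flat_stone, water_bottle, candle, tray, brush from where it was at the start of the episode above 0.03 m).
It fails at once if a bottle or the candle is tipped over (angle between any of dropper_bottle, water_bottle, candle's own z axis and vertical above 0.6 rad).
It also fails if it takes over 51 s, if anything falls off the work surface, if the arm or the gripper's body presses on something with over 40 N, if the wrist force passes 120 N, or if a joint passes its speed limit or range.

### The arm

A 6-joint arm with a two-finger parallel gripper is mounted at the origin on the work surface. World frame = base frame: x ahead of the robot, y to its left, z up, the work surface at z = 0. Lengths are in m, angles in rad, forces in N, time in s.
With the tool pointing down it reaches from about 0.375 to 0.75 m from the base axis. Payload 9 kg.
Tool frame: the origin (TCP) lies at the very end of the fingers, on their centre line; the grasp point (between the pads) lies 19 mm behind it (env.pinch_z is the distance from the TCP to the grasp point, in m); z points along the fingers, y is the line along which they close (so a half turn about z gives the same grasp; the last joint's range is limited). The gripper opens to 85 mm and grips with 20 to 120 N. Pads are 22 mm wide; open, the fingers measure 114 mm over their backs; the gripper's body (76 mm by 85 mm) begins 54 mm behind the grasp point. The pads swing forward as they close: fully open they stand 13 mm farther back than shut.
Start: joints at [-1.456, 0.104, 0.097, 1.564, 0, 1.353], TCP at [0.196, -0.567, 0.231] pointing down, gripper open.
Joint ranges: [-2.99, 2.99], [-0.84, 1.86], [-1.1, 1.16], [-1.84, 2.11], [-1.51, 1.56], [-3.14, 3.14]. Speed limits (rad/s): [2.22, 2.22, 2.57, 3.14, 3.14, 3.14].

### API

Orientations are given as a unit quaternion [w, x, y, z].
In Python, from bench import env gives the robot as it stands. The module is installed in compiled form; this text tells all that it offers.
- The arm moves only by the tool arm_command, never from a script. Its argument "deltas" is a list of rows, each a list of 7 numbers: the shift along the world's x, y, z in mm, then the turn, a rotation vector about the world's x, y, z in rad, then the opening, from -1 (shut) to 1 (fully open). In form: [[dx, dy, dz, wx, wy, wz, fingers], ...]. A call has 1 to 10 rows; each row shifts and turns the commanded pose from where the row before left it; what a row does not reach is not made up. A row lasts 1/10 s, in which the tool goes at most 50 mm and 8.59 degrees, less where a joint would pass 70% of its speed; a pose out of reach is approached as far as the arm can. A call with a gripper value outside its range is refused whole. The fingers move at their own pace and stop on an object; "grip_force" is the grip in N (left out, the last holds). Time passes only in rows, so rows that do not move let the fingers close. It gives the time, the measured TCP pose, the force, the opening and the grip force at its end, in the units of the state.
- env.get_state(): the state, without advancing time (a new reading comes with each control period).
- env.read_camera(name): name is "scene" or "top"; returns a dict with "frame" (480x640x3 uint8, red, green, blue), "range_z" (480x640 float32, m along the optical axis (not along the pixel's ray), 0 where there is no reading), "mtx" (3x3 intrinsics, pixels), "rvec" (rotation vector, rad) and "tvec" (3), from world to camera coordinates, as OpenCV has them. Camera axes: x right, y down, z forward; pixel columns grow to the right and rows downward; lengths in m; the calibration is good to about 2 mm. A picture is of the moment at which its call begins.
- env.close_job(): hands the job in; it is judged then, once.
Trained networks look in a picture, given as the dict that the camera call returned (one of the last four; its "shot" number tells which), for a name from the list of things; names that differ only in an ending like _2 or _b are one class to them, and where a whole thing is asked for, a point or a joint stands for the part that bears it (a point fixed in the world has none). Each returns a list of dicts, best first, with "score" (0 to 1); they miss things now and then, are a little off and sometimes report something else, mostly with a low value. They report only what shows in the picture. A call takes as long as a camera call.
- env.boxes_of(thing, picture): "xy" ([column, row] in pixels, amid what is visible of it).
The state is a dict: "t": time; "joint_positions": joint angles; "qd": joint speeds; "joint_torque": joint torques, N m; "tool_pos": TCP position; "ee_rot": TCP orientation; "ft_force": force on the tool from outside, world axes, zero at the start; "torque": the same for the moment, N m; "gripper_width": finger opening in m; "grip_force": force on a finger pad.
Only numpy, scipy, OpenCV 4.12 (cv2) and the standard library are available. Lean on these libraries where they do the work, as an engineer would, in place of code of your own. Each camera call takes 0.05 s, during which the arm holds its last target. There are 200 camera calls.

## Working session

There is one attempt and no reset: what is moved stays moved. The work goes in short steps, Python scripts to look and compute and a tool call to move; the robot and the scene stay as the last step left them, time stands still between calls to the robot, and variables do not carry over. Pictures are saved under pics/ and viewed, at most 10 in all, crops included, and the job is handed in when it is done.

Besides the shell and the picture viewer there is one more tool, called after "Request:" as name(argument=value, ...) on one line, values as JSON. arm_command: Moves the arm, as the interface text tells. Its arguments: {"type":"object","properties":{"deltas":{"type":"array"},"grip_force":{"type":"number"}},"required":["deltas"]}

```bash
mkdir -p pics; cat > h.py <<'E'
import numpy as np, cv2
from bench import env
def cloud(p):
    K=p["mtx"];R=cv2.Rodrigues(np.array(p["rvec"]))[0];t=np.array(p["tvec"]).reshape(3)
    z=p["range_z"].astype(float);v,u=np.mgrid[:480,:640]
    c=np.stack([(u-K[0,2])*z/K[0,0],(v-K[1,2])*z/K[1,1],z],-1)
    w=(c-t)@R; w[z==0]=np.nan
    return w
def save(p,n,crop=None,s=1):
    f=p["frame"][:,:,::-1]
    if crop: f=f[crop[1]:crop[3],crop[0]:crop[2]]
    cv2.imwrite("pics/"+n,cv2.resize(f,None,fx=s,fy=s))
E
python3 - <<'E'
from h import *
for n in("scene","top"):
    p=env.read_camera(n);save(p,n+"0.png");w=cloud(p)
    for th in["cabinet","knob","dropper_bottle","pebble","big_stone","flat_stone","water_bottle","candle","tray","brush"]:
        for d in env.boxes_of(th,p)[:2]:
            x,y=map(int,d["xy"]);print(n,th,round(d["score"],2),x,y,w[y,x].round(3))
    if n=="top":
        m=np.abs(w[...,2]-0.23)<.006
        m=cv2.morphologyEx(m.astype(np.uint8),cv2.MORPH_OPEN,np.ones((3,3)))
        k,l,s,c=cv2.connectedComponentsWithStats(m);
        for i in np.argsort(-s[1:,4])[:3]+1:
            q=w[l==i][:,:2].astype(np.float32);print(s[i],cv2.minAreaRect(q),cv2.boxPoints(cv2.minAreaRect(q)))
print(env.get_state())
E
```

```text
scene cabinet 0.83 410 323 [0.589 0.242 0.231]
scene knob 0.59 364 320 [0.63  0.168 0.228]
scene dropper_bottle 0.59 243 217 [ 0.448 -0.301  0.031]
scene pebble 0.67 450 319 [0.552 0.3   0.251]
scene pebble 0.67 162 202 [ 0.52  -0.548  0.004]
scene big_stone 0.93 201 308 [ 0.734 -0.186  0.067]
scene flat_stone 0.61 242 218 [ 0.451 -0.302  0.029]
scene water_bottle 0.96 512 306 [0.37  0.398 0.124]
scene candle 0.61 186 256 [ 0.639 -0.328  0.048]
scene tray 0.58 164 203 [ 0.519 -0.542  0.002]
scene brush 0.82 280 182 [ 0.276 -0.302  0.021]
top cabinet 0.58 185 220 [0.522 0.21  0.234]
top knob 0.66 227 209 [0.56  0.136 0.151]
top dropper_bottle 0.54 150 252 [0.449 0.265 0.285]
top pebble 0.69 144 209 [0.542 0.293 0.253]
top big_stone 0.55 367 156 [ 0.718 -0.2    0.067]
top flat_stone 0.82 407 264 [ 0.445 -0.313  0.031]
top water_bottle 0.96 121 299 [0.343 0.38  0.137]
top candle 0.67 417 193 [ 0.625 -0.329  0.068]
top tray 0.75 485 231 [ 0.539 -0.525  0.005]
top tray 0.64 150 247 [0.459 0.266 0.284]
top brush 0.93 410 337 [ 0.257 -0.325  0.019]
[ 122  159  110  119 8465] ((0.52911782264
[... 192 characters left out ...]

{'t': 1.1, 'joint_positions': array([-1.45568331e+00,  1.04124018e-01,  9.73493153e-02,  1.56388517e+00,
        2.11942011e-05,  1.35309604e+00]), 'qd': array([ 0.00092079,  0.00055377,  0.00174063, -0.00135064, -0.00011586,
        0.00010638]), 'joint_torque': array([ 2.95905389e-03, -5.56770587e+01,  5.03770494e+01,  1.18596105e-03,
       -1.71175448e-04,  2.04070216e-05]), 'tool_pos': array([ 0.19604362, -0.56712805,  0.23134378]), 'ee_rot': array([6.86801685e-05, 9.86186331e-01, 1.65639718e-01, 7.08510824e-06]), 'ft_force': array([ 0.4701712 , -0.30584755,  0.4480846 ]), 'torque': array([-0.01687547, -0.03622974,  0.03115724]), 'grip_force': 0.0, 'gripper_width': 0.08568914367885569}
```

View pics/scene0.png

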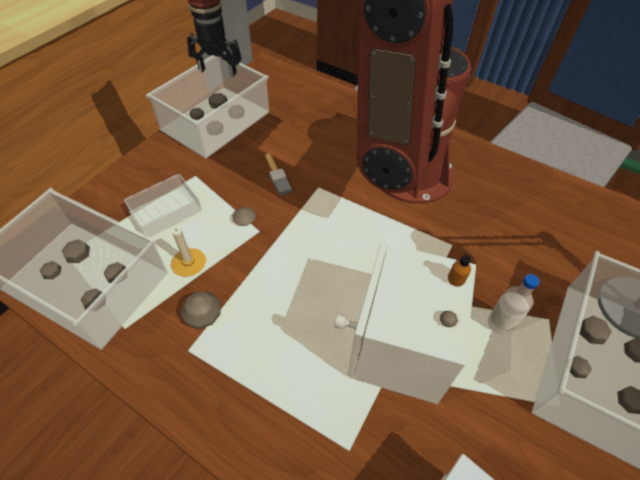

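View pics/top0.png

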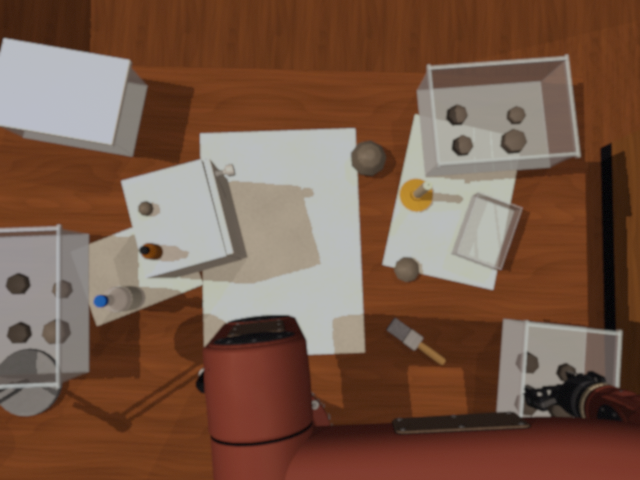

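The scene view shows the cupboard front facing the big stone, with the knob at about (342,322). In the top view the knob is at about (228,170), at the far end of the door, so the hinge is the near front corner, at about (240,255). The knob detections missed these spots, so I'll check the knob in the depth data.

```bash
python3 - <<'E'
from h import *
H=np.array([.4477,.1179]);d=np.array([.957,.289]);n=np.array([.289,-.957])
for nme in("scene","top"):
    p=env.read_camera(nme);w=cloud(p)
    r=(w[...,:2]-H)@d;o=(w[...,:2]-H)@n;z=w[...,2]
    m=(r>.14)&(r<.24)&(o>.024)&(o<.09)&(z>.15)&(z<.235)
    vs,us=np.where(m);print(nme,m.sum(),us.mean(),vs.mean())
    for a in(r,o,z):print(np.percentile(a[m],[2,10,50,90,98]).round(4))
    # outer front edge of door: top surface points
    t=(np.abs(z-.23)<.005)
    for k in range(0,22,3):
        b=t&(r>k*.01)&(r<k*.01+.01)&(o>-.1)&(o<.05)
        print(k,np.nanpercentile(o[b],[98]).round(4),b.sum(), z[b].mean().round(4))
    b=t&(o<-.05)&(o>-.15);print("r",np.percentile(r[b],[.5,99.5]))
E
```

```text
scene 193 342.73056994818654 321.01554404145077
[0.1788 0.1839 0.1927 0.2008 0.2024]
[0.0253 0.0302 0.0449 0.0549 0.0569]
[0.1978 0.2025 0.2088 0.2138 0.2159]
0 [0.0102] 183 0.2302
3 [0.0111] 230 0.2303
6 [0.0116] 243 0.2302
9 [0.0118] 256 0.2303
12 [0.0118] 266 0.2304
15 [0.0122] 295 0.2301
18 [0.0126] 305 0.2302
21 [0.0126] 333 0.2302
r [-0.33583074  0.22119389]
top 146 227.34246575342465 170.75342465753425
[0.1745 0.1765 0.1852 0.1951 0.1985]
[0.0257 0.03   0.0475 0.0575 0.0587]
[0.1955 0.202  0.2086 0.2144 0.216 ]
0 [0.0115] 237 0.2301
3 [0.0116] 244 0.23
6 [0.0121] 238 0.2302
9 [0.0127] 234 0.2301
12 [0.013] 229 0.2301
15 [0.0134] 234 0.23
18 [0.0138] 227 0.2303
21 [0.0133] 226 0.2301
r [0.00085942 0.21887225]
```

Request:
arm_command(deltas=[[24.75,38.4,4,0,0,0.0846,1],[24.75,38.4,4,0,0,0.0846,1],[24.75,38.4,4,0,0,0.0846,1],[24.75,38.4,4,0,0,0.0846,1],[24.75,38.4,4,0,0,0.0846,1],[24.75,38.4,4,0,0,0.0846,1],[24.75,38.4,4,0,0,0.0846,1],[24.75,38.4,4,0,0,0.0846,1],[24.75,38.4,4,0,0,0.0846,1]])

```text
t: 2.1
tool_pos: [0.4195, -0.2198, 0.2677]
ee_rot: [0.0, 0.853, 0.522, 0.0]
ft_force: [0.5, -0.1, 0.3]
gripper_width: 0.0857
grip_force: 0.0
```

Request:
arm_command(deltas=[[24.75,38.4,4,0,0,0.0846,1],[24.75,38.4,4,0,0,0.0846,1],[24.75,38.4,4,0,0,0.0846,1],[24.75,38.4,4,0,0,0.0846,1],[24.75,38.4,4,0,0,0.0846,1],[24.75,38.4,4,0,0,0.0846,1],[24.75,38.4,4,0,0,0.0846,1],[24.75,38.4,4,0,0,0.0846,1],[24.75,38.4,4,0,0,0.0846,1],[0,0,0,0,0,0,1]])

```text
t: 3.1
tool_pos: [0.6431, 0.1284, 0.3008]
ee_rot: [-0.001, 0.597, 0.802, -0.0]
ft_force: [0.2, -1.7, -0.6]
gripper_width: 0.0856
grip_force: 0.0
```

Request:
arm_command(deltas=[[0,0,-30,0,0,0,1],[0,0,-30,0,0,0,1],[0,0,-30,0,0,0,1],[0,0,-30,0,0,0,1],[0,0,0,0,0,0,1],[0,0,0,0,0,0,-1],[0,0,0,0,0,0,-1],[0,0,0,0,0,0,-1],[0,0,0,0,0,0,-1],[0,0,0,0,0,0,-1]], grip_force=40)

```text
t: 4.1
tool_pos: [0.6426, 0.1241, 0.1851]
ee_rot: [0.001, 0.6, 0.8, 0.001]
ft_force: [0.7, -0.4, 6.3]
gripper_width: 0.026
grip_force: 39.1
```

Request:
arm_command(deltas=[[-0.1,-4.9,0,0,0,-0.025,-1],[-0.1,-4.9,0,0,0,-0.025,-1],[-0.1,-4.9,0,0,0,-0.025,-1],[-0.1,-4.9,0,0,0,-0.025,-1],[-0.65,-4.8,0,0,0,-0.025,-1],[-0.65,-4.8,0,0,0,-0.025,-1],[-0.65,-4.8,0,0,0,-0.025,-1],[-0.65,-4.8,0,0,0,-0.025,-1],[0,0,0,0,0,0,-1],[0,0,0,0,0,0,-1]])

```text
t: 5.1
tool_pos: [0.6398, 0.0866, 0.185]
ee_rot: [0.001, 0.676, 0.737, 0.002]
ft_force: [2.0, 6.3, 4.3]
gripper_width: 0.0263
grip_force: 39.2
```

Request:
arm_command(deltas=[[-0.4,-1.9,0,0,0,-0.01,-1],[-0.4,-1.9,0,0,0,-0.01,-1],[0,0,0,0,0,0,-1]])

```text
t: 5.4
tool_pos: [0.6396, 0.0857, 0.1851]
ee_rot: [-0.001, 0.683, 0.731, 0.005]
ft_force: [8.2, 19.7, 3.6]
gripper_width: 0.0259
grip_force: 39.4
```

Request:
arm_command(deltas=[[0.4,1.5,0,0,0,0,-1],[0,0,0,0,0,0,0.6],[0,0,0,0,0,0,0.6],[0,0,0,0,0,0,0.6],[0,0,20,0,0,0,0.6],[0,0,50,0,0,0,0.6],[0,0,45,0,0,0,0],[-40,-40,0,0,0,0,-1],[-40,-40,0,0,0,0,-1],[-10,-40,0,0,0,0,-1]])

```text
t: 6.4
tool_pos: [0.5551, -0.0281, 0.2986]
ee_rot: [-0.0, 0.683, 0.73, -0.0]
ft_force: [1.6, -1.3, 0.6]
gripper_width: 0.0102
grip_force: 0.0
```

```bash
python3 - <<'E'
from h import *
H=np.array([.4468,.1207]);d=np.array([.9597,.2812]);n=np.array([.2812,-.9597])
for nme in("scene","top"):
    p=env.read_camera(nme);w=cloud(p)
    save(p,nme+"1.png",(300,200,500,410) if nme=="scene" else (110,120,310,290),3 if nme=="top" else 2.8)
    r=(w[...,:2]-H)@d;o=(w[...,:2]-H)@n;z=w[...,2]
    m=(np.abs(z-.23)<.004)&(r>.06)&(r<.23)&(o>.003+r*.1)&(o<.1)
    print(nme,m.sum())
    P=np.c_[r[m],o[m]].astype(np.float32)
    hi=[];lo=[]
    for k in np.arange(.08,.21,.01):
        b=(P[:,0]>k)&(P[:,0]<k+.01)
        if b.sum()>4: hi.append((k+.005,np.percentile(P[b,1],95)));lo.append((k+.005,np.percentile(P[b,1],5)))
    print("outer",np.polyfit(*np.array(hi).T,1),"inner",np.polyfit(*np.array(lo).T,1),"rmax",P[:,0].max())
    f=(np.abs(z-.23)<.004)&(r>.02)&(r<.2)&(o<.01)&(o>-.03)
    print("carcass front",[np.percentile(o[f&(np.abs(r-k)<.006)&(o<.003+r*.08)],98).round(4) for k in(.1,.13,.16,.19)])
E
```

```text
scene 554
outer [0.1951157  0.01476776] inner [0.19507242 0.00136199] rmax 0.21596524
carcass front [np.float64(-0.0015), np.float64(-0.0019), np.float64(-0.0028), np.float64(-0.0024)]
top 0Traceback (most recent call last):
  File "<stdin>", line 14, in <module>
TypeError: polyfit() missing 2 required positional arguments: 'y' and 'deg'
```

View pics/top1.png

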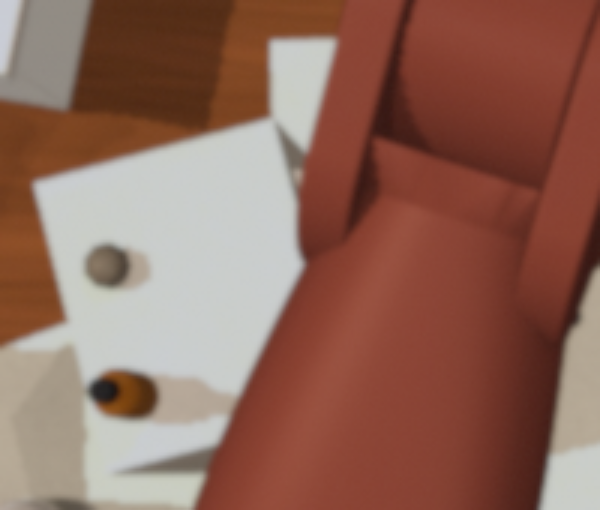

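View pics/scene1.png

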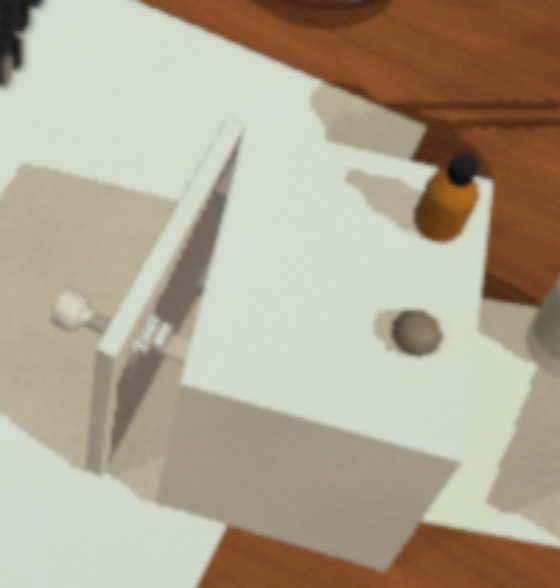

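The top view is blocked by the arm. The scene crop shows the door ajar, with the white latch pad in the gap at crop (152,332), which is scene pixel (354,319), close to the knob end. I'll get its 3D position.

```bash
python3 - <<'E'
from h import *
H=np.array([.4468,.1207]);d=np.array([.9597,.2812]);n=np.array([.2812,-.9597])
th=.198; D=np.cos(th)*d+np.sin(th)*n; N=np.cos(th)*n-np.sin(th)*d
p=env.read_camera("scene");w=cloud(p)
s=(w[...,:2]-H)@D;b=-(w[...,:2]-H)@N;z=w[...,2]
g=cv2.cvtColor(p["frame"],cv2.COLOR_RGB2GRAY)
for v in range(310,334,2):
    print(v,[(u,int(g[v,u]),*(1000*np.array([s[v,u],b[v,u],z[v,u]])).round().astype(int).tolist()) for u in range(346,368,3)])
E
```

```text
310 [(346, 214, 185, -8, 229), (349, 213, 182, -2, 231), (352, 169, 172, 0, 215), (355, 129, 152, 0, 183), (358, 105, 132, 0, 150), (361, 105, 109, -1, 112), (364, 107, 86, 0, 75), (367, 120, 59, 0, 31)]
312 [(346, 215, 187, -6, 227), (349, 200, 185, -1, 229), (352, 164, 171, 0, 205), (355, 142, 150, 0, 171), (358, 105, 131, 0, 140), (361, 104, 106, -1, 98), (364, 107, 82, 0, 59), (367, 146, 49, -2, 1)]
314 [(346, 215, 192, -4, 229), (349, 176, 187, 0, 224), (352, 176, 169, 0, 194), (355, 186, 168, 6, 198), (358, 120, 164, 11, 197), (361, 105, 104, 0, 86), (364, 109, 80, 0, 45), (367, 160, 54, 0, 1)]
316 [(346, 212, 195, -2, 228), (349, 165, 185, 0, 212), (352, 184, 173, 2, 195), (355, 185, 172, 8, 199), (358, 193, 171, 13, 202), (361, 138, 170, 19, 205), (364, 128, 77, 0, 30), (367, 162, 59, 3, 3)]
318 [(346, 192, 199, 0, 228), (349, 162, 183, 0, 201), (352, 193, 179, 5, 199), (355, 171, 176, 10, 198), (358, 205, 177, 16, 206), (361, 138, 173, 21, 204), (364, 152, 67, -2, 1), (367, 162, 65, 5, 5)]
320 [(346, 170, 199, 0, 220), (349, 176, 181, 0, 189), (352, 201, 182, 6, 198), (355, 
[... 647 characters left out ...]
358, 129, 110, -1, 36), (361, 170, 184, 27, 196), (364, 180, 184, 32, 200), (367, 203, 180, 37, 199)]
328 [(346, 130, 193, 0, 176), (349, 113, 189, 5, 173), (352, 102, 154, 0, 107), (355, 103, 133, 0, 67), (358, 135, 107, 0, 20), (361, 156, 95, 3, 3), (364, 158, 184, 33, 194), (367, 209, 201, 43, 234)]
330 [(346, 115, 191, 0, 164), (349, 107, 188, 5, 163), (352, 104, 151, 0, 89), (355, 105, 130, 0, 53), (358, 156, 103, -1, 2), (361, 160, 98, 5, -1), (364, 156, 96, 12, 3), (367, 213, 202, 44, 228)]
332 [(346, 111, 194, 2, 161), (349, 103, 169, 0, 113), (352, 103, 149, 0, 77), (355, 114, 127, 0, 36), (358, 160, 107, 1, 2), (361, 161, 104, 8, 3), (364, 165, 99, 14, 0), (367, 214, 208, 47, 234)]
```

Request:
arm_command(deltas=[[12.8,35.4,0,0,0,0.004,-1],[12.8,35.4,0,0,0,0.004,-1],[12.8,35.4,0,0,0,0.004,-1],[12.8,35.4,0,0,0,0.004,-1],[12.8,35.4,0,0,0,0.004,-1],[0,0,-30,0,0,0,-1],[0,0,-20,0,0,0,-1],[0,0,-10,0,0,0,-1],[0,0,0,0,0,0,-1]])

```text
t: 7.45
tool_pos: [0.6206, 0.1497, 0.2367]
ee_rot: [-0.001, 0.676, 0.737, -0.001]
ft_force: [-0.1, 0.1, 0.8]
gripper_width: -0.0
grip_force: 0.0
```

```bash
python3 - <<'E'
from h import *
s=env.get_state();print(s["tool_pos"],s["ee_rot"],s["ft_force"],s["gripper_width"])
p=env.read_camera("scene");save(p,"scene2.png",(290,230,490,380),4)
E
```

```text
[0.62061632 0.14973586 0.23667288] [-0.00099923  0.67635164  0.73657761 -0.00093933] [-0.11811013  0.07344494  0.7845788 ] -3.826062502508255e-05
```

View pics/scene2.png

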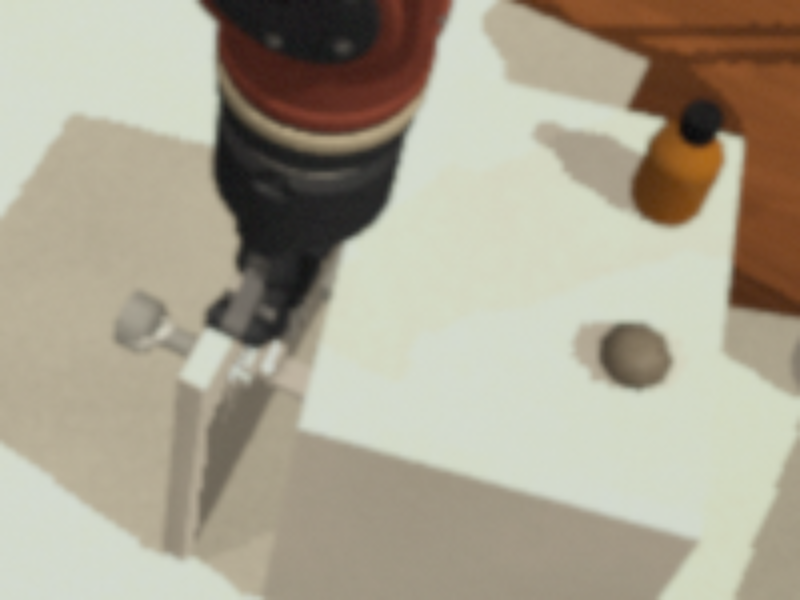

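The crop shows the closed fingers at about (250,315), just above the gap, with the hook at (265,365) below and slightly outboard. I'll check the finger's extents in the depth data before going down.

```bash
python3 - <<'E'
from h import *
H=np.array([.4468,.1207]);d=np.array([.9597,.2812]);n=np.array([.2812,-.9597])
th=.198; D=np.cos(th)*d+np.sin(th)*n; N=np.cos(th)*n-np.sin(th)*d
t=env.get_state()["tool_pos"];print("tcp s,b",(t[:2]-H)@D,-(t[:2]-H)@N)
p=env.read_camera("scene");w=cloud(p)
print("px tcp",cv2.projectPoints(t.reshape(1,3),p["rvec"],p["tvec"],p["mtx"],None)[0].ravel())
s=(w[...,:2]-H)@D;b=-(w[...,:2]-H)@N;z=w[...,2];g=cv2.cvtColor(p["frame"],cv2.COLOR_RGB2GRAY)
for lo,hi in((.233,.245),(.245,.258),(.258,.275),(.275,.29)):
    m=(z>lo)&(z<hi)&(s>.1)&(s<.25)&(b>-.05)&(b<.06)&(g<120)
    print(lo,m.sum(),(1000*np.percentile(s[m],[2,50,98])).round(),(1000*np.percentile(b[m],[2,50,98])).round())
E
```

```text
tcp s,b 0.17618607749405682 0.013570407101353816
px tcp [358.42736276 309.16276026]
0.233 3 [181. 182. 183.] [21. 23. 24.]
0.245 13 [170. 183. 187.] [21. 25. 26.]
0.258 10 [174. 182. 185.] [22. 25. 26.]
0.275 18 [184. 189. 204.] [16. 26. 28.]
```

Request:
arm_command(deltas=[[0,0,-8,0,0,0,-1],[0,0,-8,0,0,0,-1],[0,0,-6,0,0,0,-1],[0,0,-2,0,0,0,-1],[0,0,0,0,0,0,-1],[0,0,0,0,0,0,-1]])

```text
t: 8.15
tool_pos: [0.6215, 0.1493, 0.2145]
ee_rot: [0.0, 0.677, 0.736, 0.0]
ft_force: [0.6, -0.0, -0.3]
gripper_width: -0.0002
grip_force: 0.0
```

Request:
arm_command(deltas=[[0,0,-2,0,0,0,-1],[0,0,-2,0,0,0,-1],[0,0,-2,0,0,0,-1],[0,0,0,0,0,0,-1],[0,0,0,0,0,0,-1]])

```text
t: 8.65
tool_pos: [0.6214, 0.1493, 0.2083]
ee_rot: [0.0, 0.677, 0.736, 0.0]
ft_force: [0.4, 0.7, -0.4]
gripper_width: 0.0004
grip_force: 0.0
```

Request:
arm_command(deltas=[[0,0,-1.5,0,0,0,-1],[0,0,-1.5,0,0,0,-1],[0,0,0,0,0,0,-1],[0,0,0,0,0,0,-1]])

```text
t: 9.05
tool_pos: [0.6215, 0.1493, 0.2055]
ee_rot: [0.0, 0.676, 0.736, 0.0]
ft_force: [-0.0, -0.5, 0.4]
gripper_width: -0.0002
grip_force: 0.5
```

Request:
arm_command(deltas=[[0,0,-1,0,0,0,-1],[0,0,-1,0,0,0,-1],[0,0,0,0,0,0,-1],[0,0,0,0,0,0,-1]])

```text
t: 9.45
tool_pos: [0.6216, 0.1493, 0.204]
ee_rot: [0.0, 0.676, 0.736, 0.0]
ft_force: [-1.5, -0.1, 4.6]
gripper_width: -0.0
grip_force: 2.6
```

Request:
arm_command(deltas=[[0,0,-1.5,0,0,0,-1],[0,0,-1.5,0,0,0,-1],[0,0,0,0,0,0,-1],[0,0,0,0,0,0,-1]])

```text
t: 9.85
tool_pos: [0.6219, 0.1493, 0.2017]
ee_rot: [0.001, 0.676, 0.736, 0.001]
ft_force: [-1.4, -0.2, 8.3]
gripper_width: 0.0004
grip_force: 4.2
```

Request:
arm_command(deltas=[[0.2,-2.4,0,0,0,0,-1],[0.3,-4,0,0,0,-0.022,-1],[0.2,-4,0,0,0,-0.022,-1],[0.1,-4,0,0,0,-0.022,-1],[0,0,0,0,0,0,-1]])

```text
t: 10.35
tool_pos: [0.6234, 0.1344, 0.202]
ee_rot: [0.001, 0.701, 0.713, 0.001]
ft_force: [1.7, -0.7, 8.2]
gripper_width: 0.0003
grip_force: 4.0
```

Request:
arm_command(deltas=[[0,-4,0,0,0,-0.022,-1],[0,-4,0,0,0,-0.022,-1],[-0.1,-4,0,0,0,-0.022,-1],[-0.2,-4,0,0,0,-0.022,-1],[-0.3,-4,0,0,0,-0.022,-1],[-0.4,-4,0,0,0,-0.022,-1],[0,0,0,0,0,0,-1]])

```text
t: 11.05
tool_pos: [0.6233, 0.1102, 0.2024]
ee_rot: [0.002, 0.746, 0.665, 0.002]
ft_force: [5.8, -0.7, 7.7]
gripper_width: -0.0
grip_force: 3.9
```

```bash
python3 - <<'E'
from h import *
print(env.get_state()["tool_pos"],env.get_state()["ft_force"])
p=env.read_camera("scene");save(p,"scene3.png",(250,230,450,380),4)
E
```

```text
[0.62326538 0.11020065 0.20238917] [ 5.76351281 -0.74782284  7.7375539 ]
```

View pics/scene3.png

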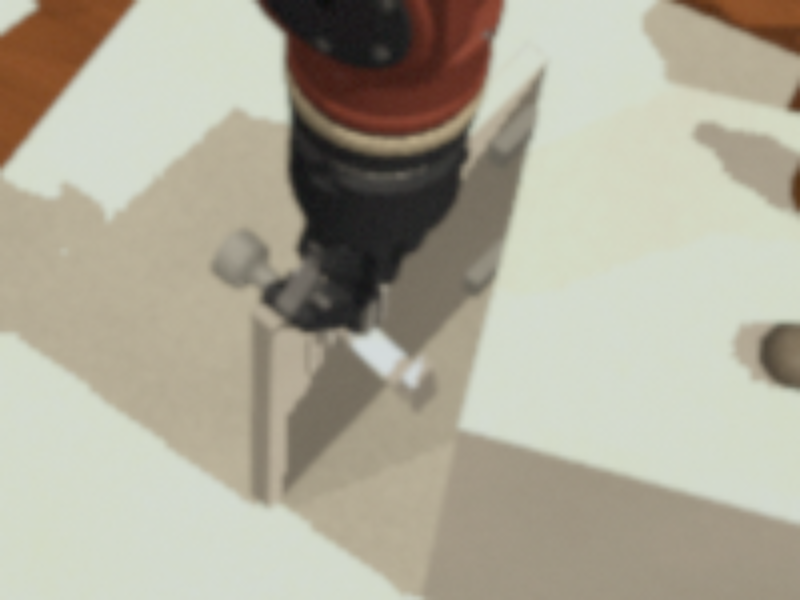

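The picture shows the door at about 0.4 rad. The tooth, at crop (415,375), is well clear of the carcass front at (480,350), so the latch is freed. Next I'll lift off the pad and sweep the door open from inside.

Request:
arm_command(deltas=[[0,0,5,0,0,0,-1],[0,0,4,0,0,0,-1],[-1.1,-11.4,0,0,0,-0.058,-1],[-1.8,-11.4,0,0,0,-0.058,-1],[-2.5,-11.2,0,0,0,-0.058,-1],[-3.3,-11,0,0,0,-0.058,-1],[-4,-10.8,0,0,0,-0.058,-1],[-4.7,-10.5,0,0,0,-0.058,-1],[-5.3,-10.2,0,0,0,-0.058,-1],[-6,-9.8,0,0,0,-0.058,-1]])

```text
t: 12.1
tool_pos: [0.5918, 0.0246, 0.2089]
ee_rot: [-0.001, 0.88, 0.476, -0.0]
ft_force: [0.0, 1.6, -0.1]
gripper_width: -0.0
grip_force: 0.5
```

Request:
arm_command(deltas=[[-6.6,-9.4,0,0,0,-0.058,-1],[-7.2,-9,0,0,0,-0.058,-1],[-7.8,-8.5,0,0,0,-0.058,-1],[-8.3,-8,0,0,0,-0.058,-1],[-8.8,-7.4,0,0,0,-0.058,-1],[-9.3,-6.8,0,0,0,-0.058,-1],[-9.7,-6.2,0,0,0,-0.058,-1],[0,0,0,0,0,0,-1]])

```text
t: 12.9
tool_pos: [0.5339, -0.031, 0.2091]
ee_rot: [-0.0, 0.957, 0.289, -0.0]
ft_force: [-0.2, 0.3, 0.7]
gripper_width: 0.0
grip_force: 0.0
```

Request:
arm_command(deltas=[[-10.1,-5.5,0,0,0,-0.058,-1],[-10.4,-4.9,0,0,0,-0.058,-1],[-10.7,-4.2,0,0,0,-0.058,-1],[-10.9,-3.5,0,0,0,-0.04,-1],[-9,-2.5,0,0,0,0,-1],[0,0,0,0,0,0,-1],[0,0,0,0,0,0,-1]])

```text
t: 13.6
tool_pos: [0.4839, -0.0513, 0.2094]
ee_rot: [0.0, 0.982, 0.186, 0.0]
ft_force: [-0.5, 0.2, 0.2]
gripper_width: -0.0001
grip_force: 0.0
```

```bash
python3 - <<'E'
from h import *
s=env.get_state();print(s["tool_pos"],s["ft_force"],s["joint_positions"].round(2))
H=np.array([.4468,.1207])
for n in("scene","top"):
    p=env.read_camera(n);save(p,n+"4.png");w=cloud(p);z=w[...,2]
    m=(np.abs(z-.23)<.004)&(w[...,1]<.08)&(w[...,1]>-.15)&(w[...,0]>.35)&(w[...,0]<.7)
    if m.sum()>20:
        q=w[m][:,:2].astype(np.float32);print(n,m.sum(),cv2.boxPoints(cv2.minAreaRect(q)))
        vx,vy,*_=cv2.fitLine(q,cv2.DIST_HUBER,0,.01,.01).ravel();a=np.arctan2(vy,vx);a=a if a<0 else a-np.pi;print("theta",.285-a)
E
```

```text
[ 0.48394125 -0.05128257  0.20937863] [-0.48473634  0.20108765  0.2027464 ] [-0.38 -0.25 -0.28  1.54 -0.    2.39]
scene 332 [[ 0.4183599   0.07226143]
 [ 0.46658054 -0.06875994]
 [ 0.4993383  -0.05755881]
 [ 0.45111766  0.08346256]]
theta 1.6727163
```

View pics/scene4.png

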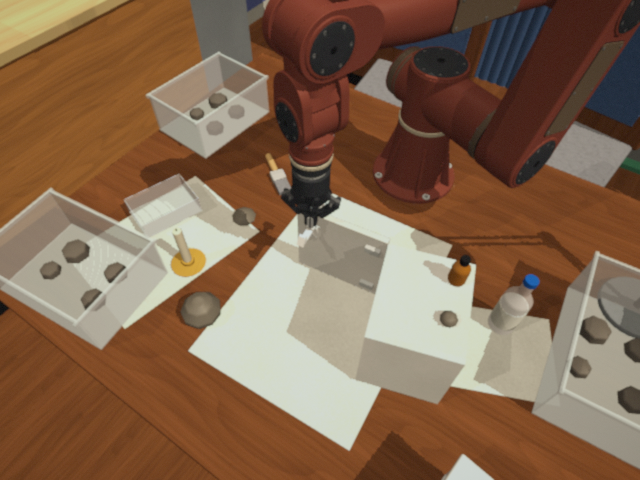

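The scene view shows the door standing past square at (345,250), about 1.67 rad, with the other objects where they were. I'll back the fingers off the inner face and lift away.

Request:
arm_command(deltas=[[5,1,3,0,0,0,-1],[0,0,20,0,0,0,-1],[0,0,40,0,0,0,-1],[0,0,40,0,0,0,-1],[0,0,0,0,0,0,-1],[0,0,0,0,0,0,-1],[0,0,0,0,0,0,-1]])

```text
t: 14.4
tool_pos: [0.4888, -0.0502, 0.3113]
ee_rot: [-0.0, 0.983, 0.186, -0.001]
ft_force: [-0.7, -0.5, -0.6]
gripper_width: 0.0
grip_force: 0.0
```

```bash
python3 - <<'E'
from h import *
s=env.get_state();print(s["tool_pos"],s["ft_force"],abs(s["qd"]).max())
p=env.read_camera("scene");w=cloud(p);z=w[...,2]
m=(np.abs(z-.23)<.003)&(w[...,1]<.08)&(w[...,1]>-.12)&(w[...,0]>.35)&(w[...,0]<.55)
q=w[m][:,:2].astype(np.float32);print(m.sum(),cv2.boxPoints(cv2.minAreaRect(q)))
vx,vy,*_=cv2.fitLine(q,cv2.DIST_HUBER,0,.01,.01).ravel();a=np.arctan2(vy,vx);a=a if a<0 else a-np.pi;th=.285-a;print("theta",th)
if th>1.57 and s["tool_pos"][2]>.29: print(env.close_job())
E
```

```text
[ 0.48875002 -0.05017567  0.31128814] [-0.68260332 -0.4684758  -0.57387733] 0.018481127170681073
437 [[ 0.4367448   0.07884164]
 [ 0.4589603  -0.09662119]
 [ 0.47582108 -0.09448643]
 [ 0.4536056   0.0809764 ]]
theta 1.7280917
the job is handed in; nothing more can be done
None
```

The latch is released and the door stands open at about 1.7 rad, past square; the arm is clear of it, the last picture showed the other objects in place, and I handed the job in at about 14.5 s (the verdict wasn't shown).

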